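# Lay out the blender drive parts in the numbered pockets

## Task

Lay out the blender's drive parts in fitting order in the numbered pockets on the drawer organizer's lid: first stand the aluminium coupling in the pocket marked with one dot and let go of it, and only then stand the brass bush in the pocket marked with two dots. Both must stay upright on their pocket's floor, the way up they stand now.

Things in the scene. Friction and masses are not known exactly. Their poses are not given: they have to be found in the camera images.
- coupling: Aluminium jaw coupling standing upright on the counter: round hub 36 mm in diameter, 42 mm high, with three jaws 8 mm high on top (50 mm in all), 90 to 160 g, rigid. Origin at the centre of its underside, z up along its axis. A black coupling of the same shape standing nearby is not wanted.
- bush: Brass bush standing upright on the counter on its flange: flange 42 mm in diameter, 8 mm high, above it a plain round body 34 mm in diameter up to 50 mm height, 140 to 240 g, rigid, dark bore in its top. Origin at the centre of its underside, z up along its axis.
- pocket1_floor (a point): Floor centre of the pocket with ONE dot, 56 mm above the counter, z up. It is one of three white square pockets, 64 x 64 mm inside, walls 3 mm thick and 12 mm high above the floor. x points away from the robot to its white strip, level with the wall tops, whose black dots (13 mm across, 49 mm from this point) give the number; y runs along the row.
- pocket2_floor (a point): Floor centre of the pocket with TWO dots, made just like pocket one, same axes. The three pockets stand in a row, 78 mm apart, in any order, fixed and empty, on the shut wooden lid of a grey drawer organizer (136 x 256 mm, lid top 53 mm above the counter, does not move). The pocket with three dots is not needed.
Things that resemble listed ones, but are neither listed nor needed, are in the scene too. Several things have the shape of the bush; the one meant has the colours described above.

How it is judged:
By the outcome, as a careful person would: the job done as asked, in the order asked, and still so for the second after the job is handed in, with the robot touching nothing.
It also fails if it takes over 56 s, if anything falls off the work surface, if the arm or the gripper's body presses on something with over 40 N, if the wrist force passes 120 N, or if a joint passes its speed limit or range.

## Robot

A 7-joint arm with a two-finger parallel gripper is mounted at the origin on the work surface. World frame = base frame: x ahead of the robot, y to its left, z up, the work surface at z = 0. Lengths are in m, angles in rad, forces in N, time in s.
With the tool pointing down it reaches from about 0.425 to 0.925 m from the base axis. Payload 6.8 kg.
Tool frame: the origin (TCP) lies on the centre line of the jaws, within the pads' length; the fingertips stand 14 mm ahead of it and the grasp point (between the pads) lies 5 mm behind it (r.nose_length is the distance from the TCP to the fingertips, in m); z points along the fingers, y is the direction in which the jaws open and shut (so a half turn about z gives the same grasp; the last joint's range is limited). The gripper opens to 85 mm and grips with 20 to 120 N. Pads are 22 mm wide; open, the fingers measure 114 mm over their backs; the gripper's body (76 mm by 85 mm) begins 54 mm behind the grasp point. The pads swing forward as they close: fully open they stand 13 mm farther back than shut.
Start: joints at [-1.228, 0.477, 0.022, 1.555, -0.011, 1.109, -0.083], TCP at [0.294, 0.608, 0.245] pointing down, gripper open.
Joint ranges: [-2.96, 2.96], [-0.34, 2.1], [-1.41, 1.46], [0.24, 2.44], [-1.37, 4.51], [0.17, 1.92], [-2.96, 2.96]. Speed limits (rad/s): [2.39, 2.39, 3.14, 3.14, 3.14, 3.14, 3.14].

## Interface

Orientations are given as a rotation vector (axis times angle).
In Python, from bench import r, imaging, look_for, outline_of gives the robot as it stands. The module is installed in compiled form; this text tells all that it offers.
- The arm moves only by the tool carry_out, never from a script. Its arguments are lists of equal length, an entry for each row: "offset": the shift along the tool's x, y, z as a fraction of full scale, a list of three; "turn": the turn, a rotation vector about the tool's x, y, z as a fraction of full scale, a list of three. A call has 1 to 8 rows; each row is the pose to reach, as a shift and turn from the pose commanded when the call began, along the tool's axes at that moment; what a row does not reach only later rows make up. Full scale, the value 1, is 0.5 m for a shift and 1.5 rad for a turn. A row lasts 1/10 s, in which the tool goes at most 50 mm and 8.59 degrees, less where a joint would pass 70% of its speed; a pose out of reach is approached as far as the arm can. A call with a number of a shift or a turn outside -1 to 1 is refused whole. A call with a gripper value outside its range is refused whole. "hand" is the closure, from 0 (fully open) to 1 (shut), set as the call begins (left out, the last holds). The fingers move at their own pace and stop on an object; "force" is the grip in N (left out, the last holds). Time passes only in rows, so rows that repeat a pose let the fingers close. It gives the time, the measured TCP pose, the force and the opening at its end, in the units of the state.
- r.get_obs(): the state, without advancing time (a new reading comes with each control period).
- imaging.grab_frame(name): name is "scene" or "top" or "wrist"; returns a dict with "pixels" (480x640x3 uint8, red, green, blue), "fx", "fy", "cx", "cy" (pixels), "R" (3x3) and "t" (3): a world point X has camera coordinates R X + t. Camera axes: x right, y down, z forward; pixel columns grow to the right and rows downward; lengths in m; the calibration is good to about 2 mm. A picture is of the moment at which its call begins. There is no depth.
- r.hand_in(): hands the job in, once; it reports no verdict.
Trained networks look in the newest picture that a camera, given by its name, has taken for a name from the list of things; names that differ only in an ending like _2 or _b are one class to them, and where a whole thing is asked for, a point or a joint stands for the part that bears it (a point fixed in the world has none). Each returns a list of dicts, best first, with "score" (0 to 1); they miss things now and then, are a little off and sometimes report something else, mostly with a low value. They report only what shows in the picture. A call takes as long as a camera call. They do not tell look-alikes from the thing itself.
- look_for(query, camera): "xyz" ([x, y, z] in m, in the coordinates of the camera as it stood for that picture, good to about 4 mm: the middle of the surface that is visible of it).
- outline_of(query, camera): "region" (480x640 bool, what is visible of it).
The state is a dict: "clock": time; "joints": joint angles; "qvel": joint speeds; "tau": joint torques, N m; "tcp_pos": TCP position; "orientation": TCP orientation; "contact_force": force on the tool from outside, world axes, zero at the start; "moment": the same for the moment, N m; "grip_width": finger opening in m.
Only numpy, scipy, OpenCV 4.12 (cv2) and the standard library are available. Lean on these libraries where they do the work, as an engineer would, in place of code of your own. Each camera call takes 0.05 s, during which the arm holds its last target. There are 200 camera calls.

## Working session

There is one attempt and no reset: what is moved stays moved. The work goes in short steps, Python scripts to look and compute and a tool call to move; the robot and the scene stay as the last step left them, time stands still between calls to the robot, and variables do not carry over. Pictures are saved under pics/ and viewed, about 8 in all and at most 12, crops included, and the job is handed in when it is done.

Besides the shell and the picture viewer there is one more tool, called after "Emit:" in YAML: its name, and indented under it one key for each argument. carry_out: Moves the arm, as the interface text tells. Shift numbers are shares of 0.5 m and turn numbers shares of 1.5 rad, none past 1 either way. Its arguments: {"type":"object","properties":{"offset":{"type":"array","items":{"type":"array","items":{"type":"number","minimum":-1,"maximum":1}}},"turn":{"type":"array","items":{"type":"array","items":{"type":"number","minimum":-1,"maximum":1}}},"hand":{"type":"number"},"force":{"type":"number"}},"required":["offset","turn"]}

```bash
mkdir -p pics; cat > h.py <<'E'
import numpy as np, cv2
from bench import r, imaging, look_for, outline_of
from scipy.spatial.transform import Rotation as Ro
def grab(c,name=None):
    f=imaging.grab_frame(c)
    if name: cv2.imwrite(f'pics/{name}.png',f['pixels'][:,:,::-1])
    return f
def w(f,x): return f['R'].T@(np.array(x)-f['t'])
def pix(f,X):
    c=f['R']@np.array(X)+f['t']; return np.array([f['fx']*c[0]/c[2]+f['cx'],f['fy']*c[1]/c[2]+f['cy']])
def ray(f,uv,z):
    d=f['R'].T@np.array([(uv[0]-f['cx'])/f['fx'],(uv[1]-f['cy'])/f['fy'],1]); o=-f['R'].T@f['t']
    return o+d*(z-o[2])/d[2]
E
python3 - <<'E'
from h import *
np.set_printoptions(precision=4,suppress=True)
ims=[]
for c in ['scene','top']:
    f=grab(c,c+'0')
    print(c,'cam',-f['R'].T@f['t'], f['fx'])
    for q in ['coupling','bush','pocket1_floor','pocket2_floor']:
        for d in look_for(q,c): p=w(f,d['xyz']);print(c,q,round(d['score'],2),p,pix(f,p).round())
o=r.get_obs();print(o, Ro.from_rotvec(o['orientation']).as_matrix())
E
```

```text
scene cam [1.0287 0.6014 0.5712] 524.5283119567432
scene coupling 0.58 [0.4778 0.2778 0.0359] [470. 318.]
scene bush 0.8 [0.6634 0.1695 0.0319] [330. 332.]
scene bush 0.72 [0.5541 0.1549 0.0303] [377. 298.]
scene bush 0.71 [0.6914 0.252  0.0328] [352. 375.]
scene pocket1_floor 0.93 [ 0.5519 -0.0527  0.0616] [301. 226.]
scene pocket2_floor 0.56 [ 0.54   -0.1386  0.0654] [280. 203.]
top cam [0.5028 0.0246 1.008 ] 545.9668496104022
top coupling 0.91 [0.4698 0.2714 0.0409] [175. 300.]
top bush 0.75 [0.6605 0.1592 0.0497] [242. 193.]
top bush 0.71 [0.5517 0.1492 0.0506] [246. 254.]
top bush 0.63 [0.6849 0.2431 0.0507] [195. 178.]
top pocket1_floor 0.88 [ 0.5607 -0.0556  0.056 ] [363. 251.]
top pocket2_floor 0.85 [ 0.5454 -0.1328  0.0607] [407. 260.]
{'clock': 0.5, 'joints': array([-1.2281,  0.477 ,  0.0224,  1.5555, -0.0115,  1.1094, -0.0831]), 'qvel': array([ 0.0026, -0.0008,  0.0013,  0.0003,  0.0004, -0.0013, -0.0004]), 'tau': array([ -0.0014, -59.5803,   1.6047, -28.1291,   0.0124,   0.0026,
         0.    ]), 'tcp_pos': array([0.294 , 0.6075, 0.2453]), 'orientation': array([-0.702 , -3.0621,  0.0002]), 'contact_force': array([0.2671, 0.0065, 0.3679]), 'moment': array([ 0.0048, -0.0043,  0.0198]), 'grip_width': 0.085234309893015} [[-0.9001  0.4356 -0.0001]
 [ 0.4356  0.9001 -0.0001]
 [ 0.     -0.0001 -1.    ]]
```

```bash
python3 - <<'E'
import cv2
a=cv2.imread('pics/top0.png')[130:340,130:470];cv2.imwrite('pics/topc.png',cv2.resize(a,(800,494),interpolation=cv2.INTER_CUBIC))
E
```

```text
(no output)
```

View pics/scene0.png

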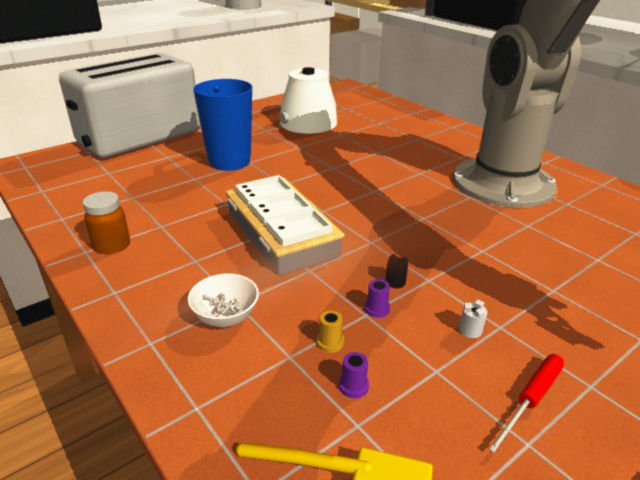

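View pics/topc.png

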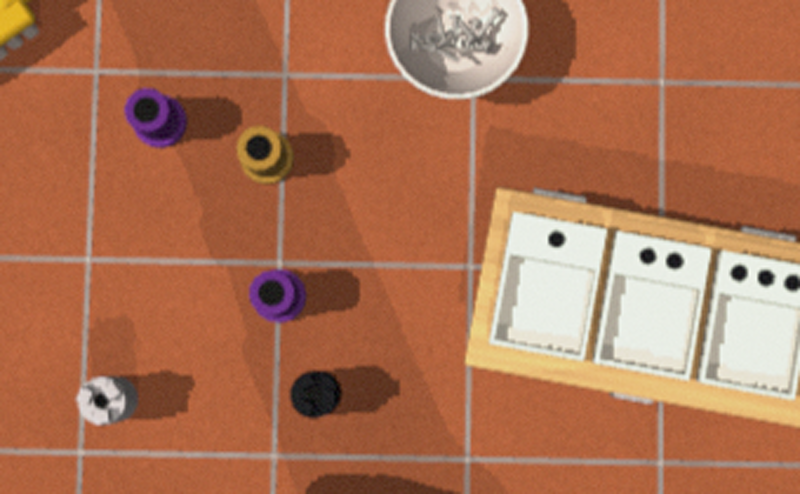

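Scene view: the silver coupling is at about (473,318) and the brass bush at (330,332). The bush has purple look-alikes at (354,375) and (378,298), and the black coupling is at (397,270). In the top crop, the one-dot pocket is at (545,300), two dots at (648,320) and three dots at the right.

```bash
cat >> h.py <<'E'
def plan(X,yax):
    """tool-frame offset/turn fractions to TCP X, tool z down, tool y along yax (nearest half turn)"""
    o=r.get_obs(); R0=Ro.from_rotvec(o['orientation']).as_matrix()
    best=None
    for s in (1,-1):
        y=s*np.array([yax[0],yax[1],0]);y/=np.linalg.norm(y);z=np.array([0,0,-1.]);Rt=np.stack([np.cross(y,z),y,z],1)
        t=Ro.from_matrix(R0.T@Rt).as_rotvec()
        print('  sign',s,'turn',(t/1.5).round(4))
    print('  off',(R0.T@(np.array(X)-o['tcp_pos'])/.5).round(4))
def blob(m,u,v,rad):
    n,l,s,c=cv2.connectedComponentsWithStats(m.astype(np.uint8))
    return [(c[i],s[i,4]) for i in range(1,n) if np.hypot(*(c[i]-[u,v]))<rad and s[i,4]>5]
E
python3 - <<'E'
from h import *
np.set_printoptions(precision=4,suppress=True)
f=grab('top'); im=f['pixels'].astype(int)
for B in blob(im.max(2)<70,410,240,70): print('dark',B[0],B[1],ray(f,B[0],.068))
d=[ray(f,B[0],.068)[:2] for B in blob(im.max(2)<70,410,240,70) if 10<B[1]<90]
# bush/coupling via outlines
for q in ['coupling','bush']:
    for o in outline_of(q,'top'):
        v,u=np.nonzero(o['region']); print(q,o['score'],u.mean(),v.mean(),len(u),im[v,u].mean(0),ray(f,(u.mean(),v.mean()),.03))
hs=cv2.cvtColor(f['pixels'],cv2.COLOR_RGB2HSV)
for B in blob(im.max(2)<60,241,193,8)+blob(im.max(2)<60,173,300,8): print('bore',B,ray(f,B[0],.05))
print(r.nose_length)
plan([.472,.272,.2],[1,-.17])
E
```

```text
dark [366.     231.2917] 24 [ 0.594 -0.06   0.068]
dark [404.88 238.28] 25 [ 0.5831 -0.1274  0.068 ]
dark [416.2143 240.5   ] 28 [ 0.5796 -0.147   0.068 ]
dark [443.6  245.44] 25 [ 0.5719 -0.1944  0.068 ]
dark [455.     247.7083] 24 [ 0.5683 -0.2141  0.068 ]
dark [466.5 250. ] 26 [ 0.5647 -0.234   0.068 ]
coupling 0.87 175.51826484018264 299.40410958904107 438 [147.9429 139.1324 136.3151] [0.4698 0.2741 0.03  ]
bush 0.96 195.71535580524343 179.11423220973782 534 [79.691  39.8315 86.0019] [0.687  0.2462 0.03  ]
bush 0.93 247.84633027522935 254.67889908256882 436 [81.156  41.5505 93.1927] [0.5517 0.1479 0.03  ]
bush 0.66 242.29580573951435 195.29580573951435 453 [123.0773  92.351   44.1921] [0.6589 0.161  0.03  ]
bore (array([239.4384, 192.3562]), np.int32(73)) [0.6609 0.1634 0.05  ]
bore (array([172.381 , 299.9524]), np.int32(21)) [0.4695 0.2744 0.05  ]
0.014
  sign 1 turn [ 0.     -0.      0.8589]
  sign -1 turn [ 0.      0.     -1.2354]
  off [-0.6127 -0.4491  0.0906]
```

Emit:
carry_out:
  offset:
    - [-0.613, -0.449, 0.09]
    - [-0.613, -0.449, 0.09]
    - [-0.613, -0.449, 0.09]
    - [-0.613, -0.449, 0.09]
    - [-0.613, -0.449, 0.09]
    - [-0.613, -0.449, 0.09]
    - [-0.613, -0.449, 0.09]
    - [-0.613, -0.449, 0.09]
  turn:
    - [0, 0, 0.859]
    - [0, 0, 0.859]
    - [0, 0, 0.859]
    - [0, 0, 0.859]
    - [0, 0, 0.859]
    - [0, 0, 0.859]
    - [0, 0, 0.859]
    - [0, 0, 0.859]
  hand: 0
  force: 50

```text
clock: 1.45
tcp_pos: [0.4737, 0.2679, 0.2004]
orientation: [2.318, 2.119, 0.0]
contact_force: [0.6, 0.5, -0.4]
grip_width: 0.085
```

```bash
python3 - <<'E'
from h import *
np.set_printoptions(precision=4,suppress=True)
f=grab('wrist','wr1')
for q in ['coupling','bush']:
    for d in look_for(q,'wrist'): p=w(f,d['xyz']);print(q,round(d['score'],2),p,pix(f,p).round())
f2=f
for X in [(.4697,.2743,0.02),(.4697,.2743,0.05)]: print(pix(f,X))
print(r.get_obs()['tcp_pos'],r.get_obs()['joints'])
plan([.4697,.2743,.032],[.986,-.1645])
E
```

```text
coupling 0.65 [0.4687 0.2793 0.0441] [309. 204.]
bush 0.78 [0.5475 0.1623 0.0364] [420. 333.]
bush 0.73 [0.6767 0.2486 0.0434] [599. 219.]
bush 0.69 [0.6459 0.1693 0.0388] [544. 317.]
[311.7911 202.6489]
[311.2097 212.245 ]
[0.4732 0.2695 0.2004] [-0.9312  0.3243  0.3673  1.935  -0.1448  0.9078 -0.5768]
  sign 1 turn [0.0002 0.0004 0.0537]
  sign -1 turn [-0.0006  0.0004 -2.0407]
  off [ 0.0093 -0.008   0.3367]
```

View pics/wr1.png

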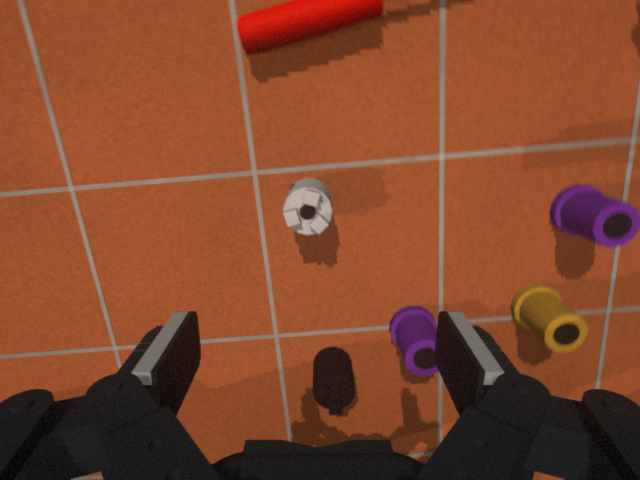

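The wrist view confirms the silver coupling's bore at (308,211), against a predicted (311,212). I'll descend and grip.

Emit:
carry_out:
  offset:
    - [0.009, -0.013, 0]
    - [0.009, -0.013, 0.08]
    - [0.009, -0.013, 0.16]
    - [0.009, -0.013, 0.24]
    - [0.009, -0.013, 0.3]
    - [0.009, -0.013, 0.337]
    - [0.009, -0.013, 0.337]
    - [0.009, -0.013, 0.337]
  turn:
    - [0, 0, 0.053]
    - [0, 0, 0.053]
    - [0, 0, 0.053]
    - [0, 0, 0.053]
    - [0, 0, 0.053]
    - [0, 0, 0.053]
    - [0, 0, 0.053]
    - [0, 0, 0.053]

```text
clock: 2.4
tcp_pos: [0.4658, 0.2783, 0.0321]
orientation: [-2.389, -2.04, -0.0]
contact_force: [0.1, 1.1, -0.1]
grip_width: 0.0854
```

Emit:
carry_out:
  offset:
    - [0, 0, 0]
    - [0, 0, 0]
    - [0, 0, 0]
    - [0, 0, 0]
    - [0, 0, 0]
    - [0, 0, 0]
    - [0, 0, 0]
    - [0, 0, 0]
  turn:
    - [0, 0, 0]
    - [0, 0, 0]
    - [0, 0, 0]
    - [0, 0, 0]
    - [0, 0, 0]
    - [0, 0, 0]
    - [0, 0, 0]
    - [0, 0, 0]
  hand: 1
  force: 40

```text
clock: 3.2
tcp_pos: [0.4664, 0.2774, 0.0328]
orientation: [-2.391, -2.037, -0.002]
contact_force: [-1.0, 0.4, 6.9]
grip_width: 0.0349
```

Emit:
carry_out:
  offset:
    - [0, 0, -0.04]
    - [0, 0, -0.12]
    - [0, 0, -0.2]
    - [0, 0, -0.28]
    - [0, 0, -0.3]
    - [0, 0, -0.3]
    - [0, 0, -0.3]
  turn:
    - [0, 0, 0]
    - [0, 0, 0]
    - [0, 0, 0]
    - [0, 0, 0]
    - [0, 0, 0]
    - [0, 0, 0]
    - [0, 0, 0]

```text
clock: 3.9
tcp_pos: [0.4651, 0.2767, 0.1807]
orientation: [-2.391, -2.038, 0.003]
contact_force: [-1.2, -0.3, -0.7]
grip_width: 0.0346
```

```bash
python3 - <<'E'
from h import *
np.set_printoptions(precision=4,suppress=True)
f=grab('wrist','wr2')
o=r.get_obs();print(o['tcp_pos'],o['grip_width'],o['contact_force'])
t=o['tcp_pos']
for dz in (-.032,.018): print(pix(f,t+[0,0,dz]), pix(f,t+[0,-.003,dz]))
plan([.5457,-.0519,.2],[.986,-.1645])
E
```

```text
[0.4649 0.2764 0.1801] 0.034510348874548166 [ 1.504  -0.9104 -1.5036]
[317.2232 293.4639] [318.3154 299.6471]
[316.7333 362.4982] [318.228  370.4635]
  sign 1 turn [-0.0014  0.0015  0.004 ]
  sign -1 turn [-0.0023 -0.0022 -2.0904]
  off [-0.6227  0.2637 -0.039 ]
```

View pics/wr2.png

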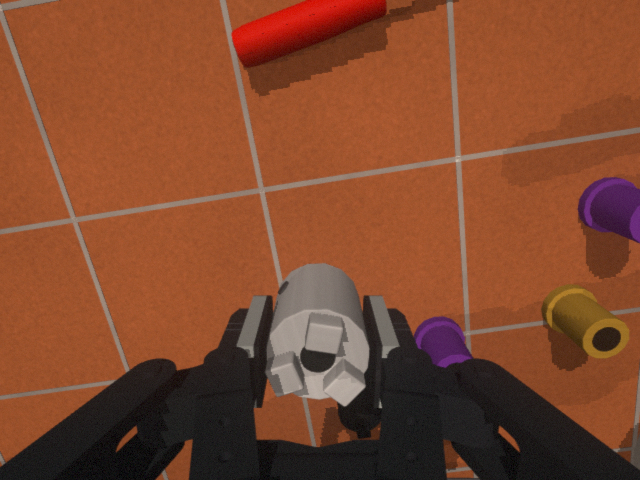

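The coupling is held upright and centred between the pads, with its bore at (318,358). Next I'll carry it over pocket one.

Emit:
carry_out:
  offset:
    - [-0.05, 0.021, -0.039]
    - [-0.13, 0.055, -0.039]
    - [-0.22, 0.093, -0.039]
    - [-0.31, 0.131, -0.039]
    - [-0.4, 0.169, -0.039]
    - [-0.49, 0.207, -0.039]
    - [-0.57, 0.241, -0.039]
    - [-0.619, 0.264, -0.039]
  turn:
    - [0, 0, 0.004]
    - [0, 0, 0.004]
    - [0, 0, 0.004]
    - [0, 0, 0.004]
    - [0, 0, 0.004]
    - [0, 0, 0.004]
    - [0, 0, 0.004]
    - [0, 0, 0.004]

```text
clock: 4.75
tcp_pos: [0.5462, -0.0538, 0.1995]
orientation: [-2.401, -2.025, 0.006]
contact_force: [-0.3, -0.3, -1.4]
grip_width: 0.0348
```

Emit:
carry_out:
  offset:
    - [0, 0, 0]
    - [0, 0, 0]
    - [0, 0, 0]
  turn:
    - [0, 0, 0]
    - [0, 0, 0]
    - [0, 0, 0]

```text
clock: 5.05
tcp_pos: [0.5465, -0.048, 0.2001]
orientation: [-2.394, -2.031, 0.002]
contact_force: [1.3, 0.9, -0.6]
grip_width: 0.0346
```

```bash
python3 - <<'E'
from h import *
np.set_printoptions(precision=4,suppress=True)
f=grab('wrist','wr3')
o=r.get_obs();print(o['tcp_pos'],o['grip_width'],o['contact_force'],o['joints'])
im=f['pixels'].astype(int)
d=[]
P=[np.array([.594,-.060,.068]),np.array([.5831,-.1274,.068]),np.array([.5796,-.147,.068])]
for p in P: print('dot pred',pix(f,p))
cv2.drawMarker(x:=f['pixels'][:,:,::-1].copy(),tuple(int(a) for a in pix(f,[.5457,-.0519,.056])),(0,0,255))
for p in P: cv2.drawMarker(x,tuple(int(a) for a in pix(f,p)),(0,255,0))
cv2.imwrite('pics/wr3.png',x)
plan([.5457,-.0499,.0885],[.986,-.1645])
E
```

```text
[ 0.5466 -0.0479  0.2004] 0.03480274574859557 [ 0.2586 -0.1355 -1.3737] [-0.4362  0.3482  0.5117  1.9313 -0.2126  0.9167  0.0174]
dot pred [391.3125 233.7196]
dot pred [386.4111 324.3539]
dot pred [384.6654 348.4176]
  sign 1 turn [-0.0013 -0.0001  0.0015]
  sign -1 turn [ 0.0001 -0.002  -2.0929]
  off [-0.0044 -0.0007  0.2237]
```

View pics/wr3.png

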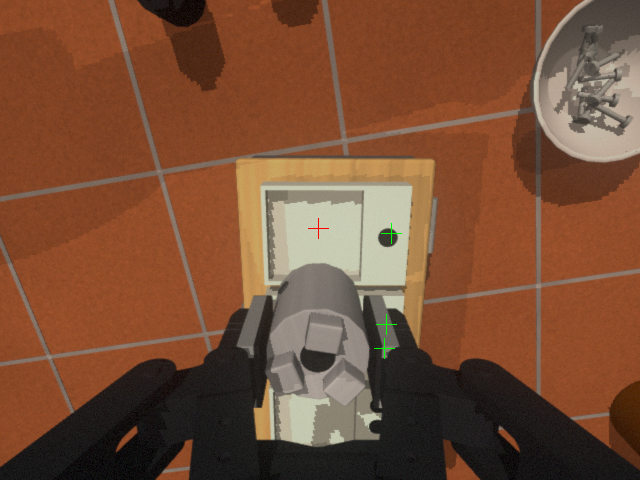

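The pocket projection is right: the dot is at (388,238), predicted (391,234), about 2 mm off. I'll lower the coupling.

Emit:
carry_out:
  offset:
    - [-0.006, -0.002, 0.06]
    - [-0.006, -0.002, 0.13]
    - [-0.006, -0.002, 0.18]
    - [-0.006, -0.002, 0.205]
    - [-0.006, -0.002, 0.216]
    - [-0.006, -0.002, 0.22]
    - [-0.006, -0.002, 0.22]
    - [-0.006, -0.002, 0.22]
  turn:
    - [0, 0, 0]
    - [0, 0, 0]
    - [0, 0, 0]
    - [0, 0, 0]
    - [0, 0, 0]
    - [0, 0, 0]
    - [0, 0, 0]
    - [0, 0, 0]

```text
clock: 5.9
tcp_pos: [0.5465, -0.0523, 0.0923]
orientation: [2.397, 2.03, 0.003]
contact_force: [-0.2, -0.7, 0.0]
grip_width: 0.0349
```

Emit:
carry_out:
  offset:
    - [0, 0, 0.001]
    - [0, 0, 0.002]
    - [0, 0, 0.003]
    - [0, 0, 0.003]
    - [0, 0, 0.003]
  turn:
    - [0, 0, 0]
    - [0, 0, 0]
    - [0, 0, 0]
    - [0, 0, 0]
    - [0, 0, 0]

```text
clock: 6.4
tcp_pos: [0.5457, -0.0524, 0.0898]
orientation: [2.397, 2.03, 0.0]
contact_force: [0.3, -0.4, -1.5]
grip_width: 0.0349
```

Emit:
carry_out:
  offset:
    - [0, 0, 0.001]
    - [0, 0, 0.002]
    - [0, 0, 0.003]
    - [0, 0, 0.003]
  turn:
    - [0, 0, 0]
    - [0, 0, 0]
    - [0, 0, 0]
    - [0, 0, 0]

```text
clock: 6.8
tcp_pos: [0.5457, -0.0524, 0.0888]
orientation: [-2.397, -2.03, -0.0]
contact_force: [-2.6, 0.8, 6.6]
grip_width: 0.0346
```

Contact is 6.6 N, so it's on the floor. I'll release and retreat straight up.

Emit:
carry_out:
  offset:
    - [0, 0, 0]
    - [0, 0, 0]
    - [0, 0, 0]
    - [0, 0, 0]
    - [0, 0, 0]
    - [0, 0, 0]
    - [0, 0, 0]
  turn:
    - [0, 0, 0]
    - [0, 0, 0]
    - [0, 0, 0]
    - [0, 0, 0]
    - [0, 0, 0]
    - [0, 0, 0]
    - [0, 0, 0]
  hand: 0

```text
clock: 7.5
tcp_pos: [0.5457, -0.0524, 0.0883]
orientation: [-2.397, -2.03, 0.0]
contact_force: [0.5, 0.6, 0.4]
grip_width: 0.0856
```

Emit:
carry_out:
  offset:
    - [0, 0, -0.05]
    - [0, 0, -0.13]
    - [0, 0, -0.21]
    - [0, 0, -0.23]
    - [0, 0, -0.23]
  turn:
    - [0, 0, 0]
    - [0, 0, 0]
    - [0, 0, 0]
    - [0, 0, 0]
    - [0, 0, 0]

```text
clock: 8.0
tcp_pos: [0.5468, -0.0523, 0.2049]
orientation: [2.396, 2.029, 0.005]
contact_force: [-0.1, -0.4, 0.7]
grip_width: 0.0853
```

```bash
python3 - <<'E'
from h import *
np.set_printoptions(precision=4,suppress=True)
o=r.get_obs();print(o['tcp_pos'],o['grip_width'],o['contact_force'])
plan([.660,.1625,.2],[.986,-.1645])
E
```

```text
[ 0.5468 -0.0523  0.2049] 0.08533779381302405 [-0.1181 -0.3724  0.6544]
  sign 1 turn [ 0.0024 -0.0009 -0.0001]
  sign -1 turn [-0.0015 -0.0038  2.0943]
  off [0.4611 0.1525 0.0111]
```

Emit:
carry_out:
  offset:
    - [0.06, 0.02, 0.01]
    - [0.15, 0.05, 0.01]
    - [0.24, 0.08, 0.01]
    - [0.33, 0.11, 0.01]
    - [0.41, 0.135, 0.01]
    - [0.461, 0.152, 0.01]
    - [0.461, 0.152, 0.01]
    - [0.461, 0.152, 0.01]
  turn:
    - [0, 0, 0]
    - [0, 0, 0]
    - [0, 0, 0]
    - [0, 0, 0]
    - [0, 0, 0]
    - [0, 0, 0]
    - [0, 0, 0]
    - [0, 0, 0]

```text
clock: 8.8
tcp_pos: [0.6575, 0.1624, 0.1958]
orientation: [-2.396, -2.031, 0.006]
contact_force: [-0.7, -0.4, 0.1]
grip_width: 0.0855
```

```bash
python3 - <<'E'
from h import *
np.set_printoptions(precision=4,suppress=True)
f=grab('wrist'); t=grab('top')
o=r.get_obs();print(o['tcp_pos'],o['grip_width'],o['joints'])
for d in look_for('bush','wrist'): p=w(f,d['xyz']);print(round(d['score'],2),p,pix(f,p).round())
u=pix(f,[.660,.1625,.05]);print('pred bore',u)
x=f['pixels'][:,:,::-1].copy();cv2.drawMarker(x,tuple(int(a) for a in u),(0,0,255))
y=cv2.resize(t['pixels'][200:340,300:480,::-1],(617,480),interpolation=cv2.INTER_CUBIC)
cv2.imwrite('pics/c4.png',cv2.resize(np.hstack([x,y]),(800,306)))
for B in blob(f['pixels'].max(2)<60,*u,25): print(B,ray(f,B[0],.05))
plan([.660,.1625,.036],[.986,-.1645])
E
```

```text
[0.6578 0.1604 0.197 ] 0.08522521741970548 [-0.6459  0.5599  0.4584  1.6175 -0.2763  1.0317 -0.2723]
0.81 [0.6599 0.1644 0.0482] [321. 218.]
0.78 [0.558  0.1514 0.0479] [185. 257.]
0.76 [0.6849 0.2463 0.0487] [339.  89.]
pred bore [321.8127 221.1469]
(array([318.8698, 223.2925]), np.int32(530)) [0.6577 0.1613 0.05  ]
  sign 1 turn [-0.0008  0.0009 -0.0018]
  sign -1 turn [0.0014 0.0013 2.0926]
  off [0.0054 0.0035 0.3231]
```

View pics/c4.png

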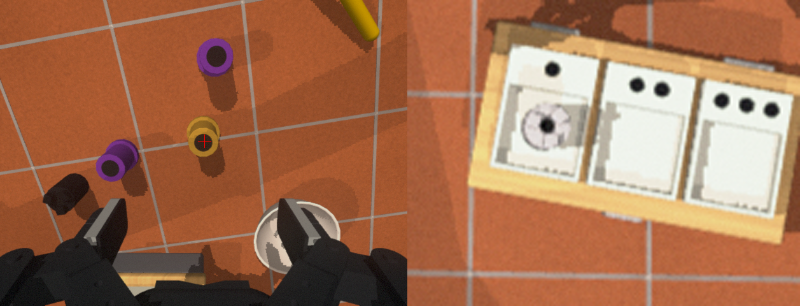

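The top view shows the coupling upright in the one-dot pocket. The wrist view has the brass bush with its bore under the marker. I'll descend and grip it.

Emit:
carry_out:
  offset:
    - [0.003, 0.002, 0.04]
    - [0.003, 0.002, 0.12]
    - [0.003, 0.002, 0.2]
    - [0.003, 0.002, 0.26]
    - [0.003, 0.002, 0.31]
    - [0.003, 0.002, 0.328]
    - [0.003, 0.002, 0.328]
    - [0.003, 0.002, 0.328]
  turn:
    - [0, 0, 0]
    - [0, 0, 0]
    - [0, 0, 0]
    - [0, 0, 0]
    - [0, 0, 0]
    - [0, 0, 0]
    - [0, 0, 0]
    - [0, 0, 0]

```text
clock: 9.75
tcp_pos: [0.6608, 0.1633, 0.0357]
orientation: [2.398, 2.029, 0.002]
contact_force: [0.1, 0.4, 0.1]
grip_width: 0.0857
```

Emit:
carry_out:
  offset:
    - [0, 0, 0]
    - [0, 0, 0]
    - [0, 0, 0]
    - [0, 0, 0]
    - [0, 0, 0]
    - [0, 0, 0]
    - [0, 0, 0]
    - [0, 0, 0]
  turn:
    - [0, 0, 0]
    - [0, 0, 0]
    - [0, 0, 0]
    - [0, 0, 0]
    - [0, 0, 0]
    - [0, 0, 0]
    - [0, 0, 0]
    - [0, 0, 0]
  hand: 1
  force: 50

```text
clock: 10.55
tcp_pos: [0.6603, 0.1641, 0.0352]
orientation: [2.397, 2.03, 0.002]
contact_force: [-1.7, -0.8, 4.8]
grip_width: 0.0325
```

Emit:
carry_out:
  offset:
    - [0, 0, -0.04]
    - [0, 0, -0.12]
    - [0, 0, -0.2]
    - [0, 0, -0.28]
    - [0, 0, -0.33]
    - [0, 0, -0.33]
    - [0, 0, -0.33]
  turn:
    - [0, 0, 0]
    - [0, 0, 0]
    - [0, 0, 0]
    - [0, 0, 0]
    - [0, 0, 0]
    - [0, 0, 0]
    - [0, 0, 0]

```text
clock: 11.25
tcp_pos: [0.6594, 0.1639, 0.1988]
orientation: [-2.397, -2.03, 0.0]
contact_force: [-1.2, 0.4, -1.8]
grip_width: 0.0325
```

```bash
python3 - <<'E'
from h import *
np.set_printoptions(precision=4,suppress=True)
f=grab('wrist','wr5')
o=r.get_obs();t=o['tcp_pos'];print(t,o['grip_width'],o['contact_force'])
u=pix(f,t+[0,0,.016]);print('pred bore',u)
for B in blob(f['pixels'].max(2)<40,*u,25): print(B,ray(f,B[0],t[2]+.016)-t)
plan([.5325,-.1295,.2],[.986,-.1645])
E
```

```text
[0.6588 0.1638 0.1976] 0.03236984955825045 [ 0.0704  1.1541 -1.9371]
pred bore [315.4313 357.2702]
  sign 1 turn [-0.0016  0.0006  0.0001]
  sign -1 turn [-0.001  -0.0025 -2.0943]
  off [-0.6202 -0.1526 -0.0038]
```

View pics/wr5.png

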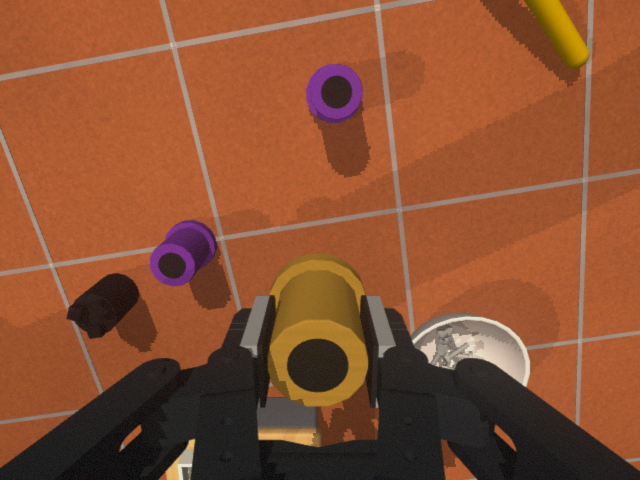

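The bush is held upright with its bore at (318,365), about 3 mm toward −y of the TCP. I'll carry it over pocket two.

Emit:
carry_out:
  offset:
    - [-0.05, -0.012, 0]
    - [-0.13, -0.032, 0]
    - [-0.22, -0.055, 0]
    - [-0.31, -0.077, 0]
    - [-0.4, -0.1, 0]
    - [-0.49, -0.122, 0]
    - [-0.57, -0.142, 0]
    - [-0.615, -0.153, 0]
  turn:
    - [0, 0, 0]
    - [0, 0, 0]
    - [0, 0, 0]
    - [0, 0, 0]
    - [0, 0, 0]
    - [0, 0, 0]
    - [0, 0, 0]
    - [0, 0, 0]

```text
clock: 12.1
tcp_pos: [0.5304, -0.1305, 0.1975]
orientation: [-2.4, -2.024, 0.006]
contact_force: [0.2, -0.2, -2.2]
grip_width: 0.0327
```

Emit:
carry_out:
  offset:
    - [0, 0, 0]
    - [0, 0, 0]
    - [0, 0, 0]
  turn:
    - [0, 0, 0]
    - [0, 0, 0]
    - [0, 0, 0]

```text
clock: 12.4
tcp_pos: [0.5338, -0.1254, 0.1983]
orientation: [-2.394, -2.032, 0.002]
contact_force: [-0.1, 0.7, -1.0]
grip_width: 0.0327
```

```bash
python3 - <<'E'
from h import *
np.set_printoptions(precision=4,suppress=True)
f=grab('wrist')
o=r.get_obs();t=o['tcp_pos'];print(t,o['grip_width'],o['contact_force'])
x=f['pixels'][:,:,::-1].copy()
for p in [(.5831,-.1274,.068),(.5796,-.147,.068),(.594,-.06,.068),(.533,-.1291,.056)]:
    u=pix(f,p);print(u);cv2.drawMarker(x,tuple(int(a) for a in u),(0,255,0))
cv2.imwrite('pics/wr6.png',x)
plan([.5325,-.127,.0915],[.986,-.1645])
E
```

```text
[ 0.534  -0.1253  0.1985] 0.03270262009555709 [-0.1557  0.3856 -1.5286]
[392.6536 219.9099]
[390.6048 248.5185]
[398.5944 111.1757]
[317.848  228.9712]
  sign 1 turn [-0.0009 -0.0001  0.0015]
  sign -1 turn [ 0.0002 -0.0014 -2.0929]
  off [-0.0039 -0.0021  0.2139]
```

View pics/wr6.png

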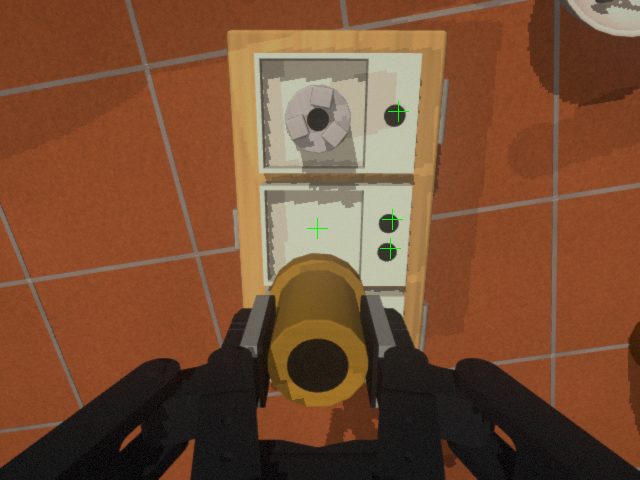

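The coupling stands centred in pocket one. The two dots are at (388,223) and (387,252), 3–4 px from prediction. I'll lower the bush.

Emit:
carry_out:
  offset:
    - [-0.004, -0.003, 0.06]
    - [-0.004, -0.003, 0.13]
    - [-0.004, -0.003, 0.17]
    - [-0.004, -0.003, 0.195]
    - [-0.004, -0.003, 0.206]
    - [-0.004, -0.003, 0.21]
    - [-0.004, -0.003, 0.21]
    - [-0.004, -0.003, 0.21]
  turn:
    - [0, 0, 0]
    - [0, 0, 0]
    - [0, 0, 0]
    - [0, 0, 0]
    - [0, 0, 0]
    - [0, 0, 0]
    - [0, 0, 0]
    - [0, 0, 0]

```text
clock: 13.25
tcp_pos: [0.5327, -0.1287, 0.0952]
orientation: [2.396, 2.03, 0.002]
contact_force: [-0.2, -0.7, -1.0]
grip_width: 0.0325
```

Emit:
carry_out:
  offset:
    - [0, 0, 0.001]
    - [0, 0, 0.002]
    - [0, 0, 0.003]
    - [0, 0, 0.004]
    - [0, 0, 0.004]
    - [0, 0, 0.004]
  turn:
    - [0, 0, 0]
    - [0, 0, 0]
    - [0, 0, 0]
    - [0, 0, 0]
    - [0, 0, 0]
    - [0, 0, 0]

```text
clock: 13.85
tcp_pos: [0.5319, -0.1286, 0.0923]
orientation: [-2.397, -2.03, 0.0]
contact_force: [-0.4, -1.2, -1.1]
grip_width: 0.0327
```

Emit:
carry_out:
  offset:
    - [0, 0, 0.001]
    - [0, 0, 0.002]
    - [0, 0, 0.003]
    - [0, 0, 0.004]
    - [0, 0, 0.004]
  turn:
    - [0, 0, 0]
    - [0, 0, 0]
    - [0, 0, 0]
    - [0, 0, 0]
    - [0, 0, 0]

```text
clock: 14.35
tcp_pos: [0.532, -0.1287, 0.0911]
orientation: [-2.397, -2.03, -0.001]
contact_force: [-3.3, 1.2, 9.5]
grip_width: 0.0325
```

Contact is 9.5 N, so the bush is on the floor. I'll release, retreat and check.

Emit:
carry_out:
  offset:
    - [0, 0, 0]
    - [0, 0, 0]
    - [0, 0, 0]
    - [0, 0, 0]
    - [0, 0, 0]
    - [0, 0, 0]
    - [0, 0, 0]
  turn:
    - [0, 0, 0]
    - [0, 0, 0]
    - [0, 0, 0]
    - [0, 0, 0]
    - [0, 0, 0]
    - [0, 0, 0]
    - [0, 0, 0]
  hand: 0

```text
clock: 15.05
tcp_pos: [0.532, -0.1286, 0.0903]
orientation: [-2.397, -2.03, -0.0]
contact_force: [-0.0, 0.3, -0.0]
grip_width: 0.0855
```

Emit:
carry_out:
  offset:
    - [0, 0, -0.05]
    - [0, 0, -0.13]
    - [0, 0, -0.21]
    - [0, 0, -0.25]
    - [0.06, 0, -0.25]
    - [0.15, 0, -0.25]
    - [0.2, 0, -0.25]
    - [0.2, 0, -0.25]
  turn:
    - [0, 0, 0]
    - [0, 0, 0]
    - [0, 0, 0]
    - [0, 0, 0]
    - [0, 0, 0]
    - [0, 0, 0]
    - [0, 0, 0]
    - [0, 0, 0]

```text
clock: 15.85
tcp_pos: [0.5491, -0.025, 0.2151]
orientation: [-2.389, -2.038, -0.002]
contact_force: [-0.0, -0.2, 0.6]
grip_width: 0.0854
```

```bash
python3 - <<'E'
from h import *
f=grab('scene'); t=grab('top'); o=r.get_obs();print(o['tcp_pos'],o['contact_force'],o['clock'])
a=cv2.resize(f['pixels'][150:290,200:380,::-1],(400,311),interpolation=cv2.INTER_CUBIC)
b=cv2.resize(t['pixels'][200:340,300:480,::-1],(400,311),interpolation=cv2.INTER_CUBIC)
cv2.imwrite('pics/fin.png',np.hstack([a,b]))
E
```

```text
[ 0.54830975 -0.02984527  0.21521098] [-0.08161484 -0.69995157  0.74861454] 15.95
```

View pics/fin.png

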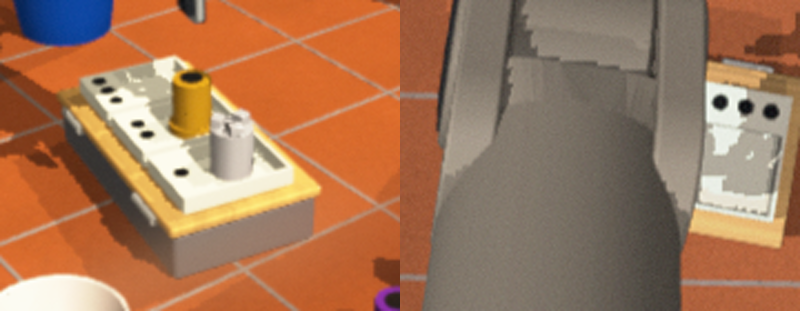

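The scene view shows both parts upright in their pockets: the coupling by the single dot and the bush by the two dots. The gripper is clear of both.

```bash
python3 -c "
from h import *
print(r.hand_in())"
```

```text
the job is handed in; nothing more can be done
None
```

The aluminium coupling is standing in the one-dot pocket and was released before I touched the bush. The brass bush is standing in the two-dot pocket. I handed the job in at about 16 s on the robot's clock.

- **Placing:** Both parts met the pocket floor with light contact, 6.6 N for the coupling and 9.5 N for the bush. The tool force read close to zero after each release.
- **Final check:** The scene camera showed both parts upright in the right pockets with the gripper clear. The arm hid both pockets from the top camera, so only the scene view confirms the bush after release. The coupling was also seen centred in its pocket in the wrist view before the bush was lowered.
- **Disagreement:** The top and wrist cameras differed by about 2–3 mm on where the pockets are, well inside the pockets' slack.

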